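# Hold the grinder lid at its half turn

## Task

Put the loose lid with the bar handle onto the coffee grinder that the mug near the desk's front edge stands in front of (not the mug on the coaster at the back), and leave the other grinder alone: lower its lugs through the two slots at the green marks until the flange rests fully on the collar, then twist it clockwise (seen from above) to the yellow half-turn marks, never on toward the red marks where it locks. The ring is sprung, so finish while still gripping the lid and holding it fully seated at the yellow marks; leave that mug and the dish of clips at the front edge where they stand.

Things in the scene. Friction and masses are not known exactly. Their poses are not given: they have to be found in the camera images.
- lid: the loose grinder lid as a whole (about 0.12 kg), upright on the desk at the start; origin at the centre of its underside, z up, x along its bar handle. A plug of 62 mm diameter, chamfered at the foot, carries two lugs at its very bottom, 10 mm wide, 5 mm high, reaching out to 41 mm from the axis along +x and -x. Above it an orange round flange, 88 mm in diameter, 12 to 18 mm above the underside
- lid_grip (a point): point to grip, on the lid's axis in its black bar handle, 42 mm above the lid's underside; z up, x along the bar (56 mm long in x, 16 mm thick in y, 18 to 54 mm above the underside). The lugs are in line with the bar, white pointers on the flange show them; half a turn makes no difference. Fully seated it is 30 mm above the collar's top; 42 mm when the lugs stand on the collar
- white_grinder: the white coffee grinder, fixed: an upright round body of 106 mm diameter, 95 mm tall, with a light metal collar on top; origin at the centre of its underside, z up. The collar is 5 mm thick, its round mouth 66 mm in diameter; two slots in it, 16 mm wide and reaching out to 43 mm from the axis, lie opposite each other along the grinder's x axis, at the green marks
- white_grinder_open (a point): centre of the mouth of the white grinder at the collar's top, 95 mm above the desk; z up, x along the line of the two slots and green marks, along which the lid's bar must point to go in (either way round)
- white_grinder_half (a point): the same point; x along the line of the yellow half-turn marks, 0.75 rad (43 degrees) clockwise from above of the green. A sprung ring under the collar resists the lid's lugs and turns it back anticlockwise with 0.02 to 0.12 N m, so it must be held; at the half turn the lid's bar lies along this x (either way round)
- white_grinder_lock (a point): the same point; x along the line of the red lock marks, 1.50 rad clockwise of the green: not to be reached. From about 0.95 rad on a sprung detent is felt, behind it the lid locks
- dark_grinder: the dark grey coffee grinder, fixed: an upright round body of 106 mm diameter, 95 mm tall, with a light metal collar on top; origin at the centre of its underside, z up. The collar is 5 mm thick, its round mouth 66 mm in diameter; two slots in it, 16 mm wide and reaching out to 43 mm from the axis, lie opposite each other along the grinder's x axis, at the green marks
- dark_grinder_open (a point): centre of the mouth of the dark grey grinder at the collar's top, 95 mm above the desk; z up, x along the line of the two slots and green marks, along which the lid's bar must point to go in (either way round)
- dark_grinder_half (a point): the same point; x along the line of the yellow half-turn marks, 0.75 rad (43 degrees) clockwise from above of the green. A sprung ring under the collar resists the lid's lugs and turns it back anticlockwise with 0.02 to 0.12 N m, so it must be held; at the half turn the lid's bar lies along this x (either way round)
- dark_grinder_lock (a point): the same point; x along the line of the red lock marks, 1.50 rad clockwise of the green: not to be reached. From about 0.95 rad on a sprung detent is felt, behind it the lid locks
- mug_mid (a point): middle of the loose stoneware mug (80 mm wide, 107 mm with its handle, 79 mm tall), half-way up (not the mug on a coaster at the back). It stands near the desk's front edge in front of one of the two grinders, nearer the robot and a little to the outside (less than 0.30 m from that grinder's axis, more than 0.40 m from the other's)
- dish_mid (a point): middle of the loose small white dish of paper clips at the desk's front edge (94 mm wide, 18 mm tall), which stands in the same way in front of the other grinder
Things that resemble listed ones, but are neither listed nor needed, are in the scene too. Leave any blue or purple look-alike of the lid alone.

How it is judged:
On the way, in this order (a step that is already met when the one before it is completed fails the run):
1. the lid is fully seated in the slots of the grinder that the mug stands in front of (((horizontal distance between mug_mid and white_grinder_open below 0.35 m and horizontal distance between lid_grip and white_grinder_open below 0.005 m and z of lid_grip in the frame of white_grinder_open between 0.026 and 0.0335 m and angle between lid_grip's own z axis and vertical below 0.08 rad and angle between the x axis of lid_grip and the x axis of white_grinder_open, either way round below 0.25 rad) or (horizontal distance between mug_mid and dark_grinder_open below 0.35 m and horizontal distance between lid_grip and dark_grinder_open below 0.005 m and z of lid_grip in the frame of dark_grinder_open between 0.026 and 0.0335 m and angle between lid_grip's own z axis and vertical below 0.08 rad and angle between the x axis of lid_grip and the x axis of dark_grinder_open, either way round below 0.25 rad))), for 0.1 s.
2. the seated lid is turned to the half-turn marks and held there by the gripper (((horizontal distance between mug_mid and white_grinder_open below 0.35 m and horizontal distance between lid_grip and white_grinder_open below 0.005 m and z of lid_grip in the frame of white_grinder_open between 0.026 and 0.0335 m and angle between lid_grip's own z axis and vertical below 0.08 rad and angle between the x axis of lid_grip and the x axis of white_grinder_half, either way round below 0.15 rad and contact force between the fingers and lid above 1 N and linear speed of lid below 0.02 m/s and angular speed of lid below 0.15 rad/s) or (horizontal distance between mug_mid and dark_grinder_open below 0.35 m and horizontal distance between lid_grip and dark_grinder_open below 0.005 m and z of lid_grip in the frame of dark_grinder_open between 0.026 and 0.0335 m and angle between lid_grip's own z axis and vertical below 0.08 rad and angle between the x axis of lid_grip and the x axis of dark_grinder_half, either way round below 0.15 rad and contact force between the fingers and lid above 1 N and linear speed of lid below 0.02 m/s and angular speed of lid below 0.15 rad/s))), for 0.5 s.
At the end, for the whole second after the job is handed in: the lid sits fully on the collar of the grinder that the mug stands in front of (handle point 26 to 33.5 mm over the collar's top, within 5 mm of the axis, tilt under 0.08 rad), its bar within 0.15 rad of the line of the yellow half-turn marks, at rest and still held by the fingers (over 1 N) (((horizontal distance between mug_mid and white_grinder_open below 0.35 m and horizontal distance between lid_grip and white_grinder_open below 0.005 m and z of lid_grip in the frame of white_grinder_open between 0.026 and 0.0335 m and angle between lid_grip's own z axis and vertical below 0.08 rad and angle between the x axis of lid_grip and the x axis of white_grinder_half, either way round below 0.15 rad and contact force between the fingers and lid above 1 N and linear speed of lid below 0.02 m/s and angular speed of lid below 0.15 rad/s) or (horizontal distance between mug_mid and dark_grinder_open below 0.35 m and horizontal distance between lid_grip and dark_grinder_open below 0.005 m and z of lid_grip in the frame of dark_grinder_open between 0.026 and 0.0335 m and angle between lid_grip's own z axis and vertical below 0.08 rad and angle between the x axis of lid_grip and the x axis of dark_grinder_half, either way round below 0.15 rad and contact force between the fingers and lid above 1 N and linear speed of lid below 0.02 m/s and angular speed of lid below 0.15 rad/s))); the arm keeps its last pose, push and grip.
It fails at once if the seated lid was turned on to the lock ((horizontal distance between lid_grip and white_grinder_open below 0.005 m and z of lid_grip in the frame of white_grinder_open between 0.026 and 0.0335 m and angle between lid_grip's own z axis and vertical below 0.08 rad and angle between the x axis of lid_grip and the x axis of white_grinder_lock, either way round below 0.3 rad) or (horizontal distance between lid_grip and dark_grinder_open below 0.005 m and z of lid_grip in the frame of dark_grinder_open between 0.026 and 0.0335 m and angle between lid_grip's own z axis and vertical below 0.08 rad and angle between the x axis of lid_grip and the x axis of dark_grinder_lock, either way round below 0.3 rad)).
It fails at once if the lid was put on the grinder that the mug does not stand in front of ((not (horizontal distance between mug_mid and white_grinder_open below 0.35 m) and horizontal distance between lid_grip and white_grinder_open below 0.03 m and z of lid_grip in the frame of white_grinder_open below 0.046 m) or (not (horizontal distance between mug_mid and dark_grinder_open below 0.35 m) and horizontal distance between lid_grip and dark_grinder_open below 0.03 m and z of lid_grip in the frame of dark_grinder_open below 0.046 m)).
It fails at once if the mug was moved (distance of mug_mid from where it was at the start of the episode above 0.02 m).
It fails at once if the dish of clips was moved (distance of dish_mid from where it was at the start of the episode above 0.02 m).
It also fails if it takes over 45 s, if anything falls off the work surface, if the arm or the gripper's body presses on something with over 40 N, if the wrist force passes 120 N, or if a joint passes its speed limit or range.

## Robot

A 6-joint arm with a two-finger parallel gripper is mounted at the origin on a cart in front of the work surface, level with it; the furniture and walls round the work are solid. World frame = base frame: x ahead of the robot, y to its left, z up, the work surface at z = 0. Lengths are in m, angles in rad, forces in N, time in s.
With the tool pointing down it reaches from about 0.35 to 0.975 m from the base axis. Payload 4.9 kg.
Tool frame: the origin (TCP) lies midway between the tips of the shut fingers; the grasp point (between the pads) lies 19 mm behind it (arm.grasp_offset is the z of the grasp point in the tool frame, in m); z points along the fingers, y is the line along which they close (so a half turn about z gives the same grasp; the last joint's range is limited). The gripper opens to 85 mm and grips with 20 to 120 N. Pads are 22 mm wide; open, the fingers measure 114 mm over their backs; the gripper's body (76 mm by 85 mm) begins 54 mm behind the grasp point. The pads swing forward as they close: fully open they stand 13 mm farther back than shut.
Start: joints at [-0.119, 0.053, 1.613, -0, 1.476, -0.119], TCP at [0.625, 0, 0.231] pointing down, gripper open.
Joint ranges: [-3.01, 3.01], [-1.01, 2.22], [0.06, 2.58], [-1.02, 4.17], [0.09, 2.62], [-3.14, 3.14]. Speed limits (rad/s): [2.57, 2.57, 3.14, 3.14, 3.14, 3.14].

## Interface

Orientations are given as a unit quaternion [x, y, z, w].
In Python, from cell import arm gives the robot as it stands.
- The arm moves only by the tool step_arm, never from a script. Its argument "steps" is a list of rows, each a list of 7 numbers: the closure, from 0 (fully open) to 1 (shut), then the shift along the world's x, y, z in units of 25 mm (1.0 is 25 mm), then the turn, a rotation vector about the world's x, y, z in units of 5 degrees (1.0 is 5 degrees). In form: [[grip, dx, dy, dz, ax, ay, az], ...]. A call has 1 to 20 rows; each row is the pose to reach, as a shift and turn from the pose commanded when the call began; what a row does not reach only later rows make up. A row lasts 1/10 s, in which the tool goes at most 50 mm and 8.59 degrees, less where a joint would pass 70% of its speed; a pose out of reach is approached as far as the arm can. A call with a gripper value outside its range is refused whole. The fingers move at their own pace and stop on an object; the grip force is fixed at half the most. Time passes only in rows, so rows that repeat a pose let the fingers close. It gives the time, the measured TCP pose, the force, the opening and the grip force at its end, in the units of the state.
- arm.read_state(): the state, without advancing time (a new reading comes with each control period).
- arm.get_image(name): name is "scene" or "side" or "wrist"; returns the picture (420x560x3 uint8, red, green, blue); there is no depth.
- arm.camera_params(name): a dict with "camera_matrix" (3x3 intrinsics, pixels), "k1" (the pictures are not rectified: a ray, as slopes to the right and down, at radius r is drawn at 1 + k1 r^2 times it, then the intrinsics apply), "cam_to_world" (4x4, takes a point from camera to world coordinates); the wrist camera has in their place "T_tool_cam" (4x4, takes a point from camera to tool coordinates, whose origin is the TCP and whose axes are the flange's). Camera axes: x right, y up, looking along -z (the intrinsics and any distortion apply to the point x, -y, -z); pixel columns grow to the right and rows downward; lengths in m; the calibration is good to about 2 mm. A picture is of the moment at which its call begins: read the wrist's pose just before it. camera_params takes no time and is no camera call.
- arm.hand_in(): hands the job in; it is judged then, once.
The state is a dict: "time_s": time; "joint_positions": joint angles; "dq": joint speeds; "joint_efforts": joint torques, N m; "tool_pos": TCP position; "orientation": TCP orientation; "contact_force": force on the tool from outside, world axes, zero at the start; "wrist_torque": the same for the moment, N m; "opening": opening from 0.0 (shut) to 1.0 (fully open); "grip_force": force on a finger pad.
Only numpy, scipy, OpenCV 4.12 (cv2) and the standard library are available. Lean on these libraries where they do the work, as an engineer would, in place of code of your own. Each camera call takes 0.05 s, during which the arm holds its last target. There are 200 camera calls.

## Working session

There is one attempt and no reset: what is moved stays moved. The work goes in short steps, Python scripts to look and compute and a tool call to move; the robot and the scene stay as the last step left them, time stands still between calls to the robot, and variables do not carry over. Pictures are saved under pics/ and viewed, at most 10 in all, crops included, and the job is handed in when it is done.

Besides the shell and the picture viewer there is one more tool, called by a JSON object that holds its "op" and its "data". step_arm: Moves the arm, as the interface text tells. Its arguments: {"type":"object","properties":{"steps":{"type":"array","items":{"type":"array","items":{"type":"number"}}}},"required":["steps"]}

```bash
mkdir -p pics; cat > h.py <<'E'
import numpy as np, cv2
from cell import arm
from scipy.spatial.transform import Rotation as R
def cam(name,st=None):
    p=arm.camera_params(name)
    if name=='wrist':
        T=np.eye(4);T[:3,:3]=R.from_quat(st['orientation']).as_matrix();T[:3,3]=st['tool_pos'];T=T@np.array(p['T_tool_cam'])
    else: T=np.array(p['cam_to_world'])
    return np.array(p['camera_matrix']),p['k1'],T
def ray(c,u,v):
    K,k1,T=c
    d=np.array([(u-K[0,2])/K[0,0],(v-K[1,2])/K[1,1]]);s=d.copy()
    for _ in range(30): s=d/(1+k1*(s@s))
    return T[:3,3],T[:3,:3]@np.array([s[0],-s[1],-1])
def onz(c,u,v,z):
    o,d=ray(c,u,v);return o+d*(z-o[2])/d[2]
def proj(c,P):
    K,k1,T=c
    q=T[:3,:3].T@(np.array(P)-T[:3,3]);s=np.array([q[0],-q[1]])/-q[2];s=s*(1+k1*(s@s))
    return np.array([K[0,0]*s[0]+K[0,2],K[1,1]*s[1]+K[1,2]])
def grab(name,fn):
    st=arm.read_state();im=np.array(arm.get_image(name));cv2.imwrite('pics/'+fn,im[:,:,::-1]);return im,st
E
python3 - <<'E'
from h import *
for n in ['scene','side','wrist']:
    im,st=grab(n,n+'0.png')
    c=cam(n,st); print(n,c[2][:3].round(3).tolist(),c[0][0,0],c[1])
a=cv2.imread('pics/wrist0.png');b=cv2.imread('pics/side0.png')
cv2.imwrite('pics/ws0.png',cv2.resize(np.hstack([a,b]),(800,300)))
print(st)
E
```

```text
scene [[0.528, 0.596, -0.605, -0.396], [-0.849, 0.361, -0.385, -0.473], [-0.011, 0.717, 0.697, 1.151]] 531.6444132841739 -0.18924367250647248
side [[0.999, 0.027, -0.024, 0.498], [-0.032, 0.347, -0.937, -0.988], [-0.017, 0.937, 0.348, 0.505]] 411.06569475752235 -0.0992208477041728
wrist [[1.0, -0.001, 0.004, 0.624], [-0.0, 0.961, 0.277, 0.07], [-0.004, -0.277, 0.961, 0.373]] 335.30804220978587 -0.05157274991224236
{'time_s': 0.1, 'joint_positions': array([-1.19025245e-01,  5.32545489e-02,  1.61412331e+00,  4.03180173e-06,
        1.47599558e+00, -1.18977476e-01]), 'dq': array([ 9.01110201e-04, -7.72865078e-04, -3.26363716e-03,  9.29687047e-05,
       -5.93633423e-04,  1.57651172e-03]), 'joint_efforts': array([ 6.14647306e-04, -3.94903493e+01, -3.71363103e+01, -4.52310599e-05,
        3.99340541e-03, -4.17574097e-05]), 'tool_pos': array([6.24452605e-01, 5.12309639e-05, 2.30228396e-01]), 'orientation': array([ 7.07123526e-01,  7.07089475e-01, -5.48825164e-04, -7.01136546e-04]), 'contact_force': array([0.13764779, 0.28464211, 0.04762017]), 'wrist_torque': array([-0.03228992,  0.0158151 , -0.05016506]), 'grip_force': 0.0, 'opening': 1.0021687615196726}
```

View pics/scene0.png

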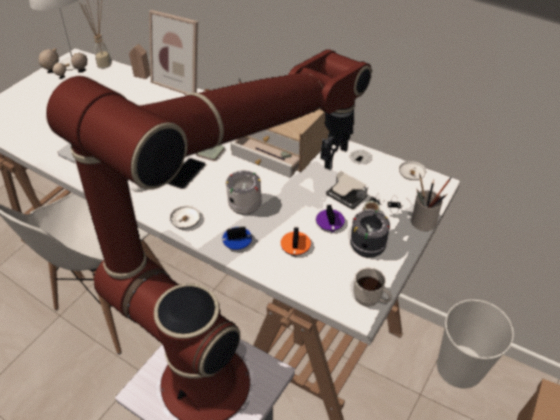

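View pics/ws0.png

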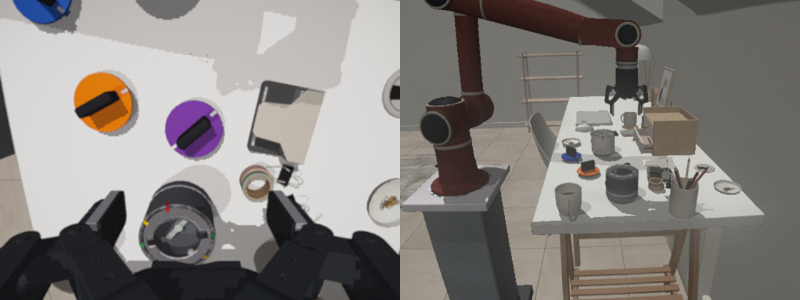

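The scene shows two grinders: dark at scene px (370,233), with the mug at (369,287) in front of it, and white at (243,192), with the dish at (185,217) in front of it. So the dark grinder is the target, to be checked by measurement. Lid candidates are orange (296,243), purple (330,220) and blue (237,238), and the description says orange. Next I'll check it in a close crop.

```bash
python3 - <<'E'
from h import *
cs=cam('scene')
for n,u,v,z in [('mug',369,285,.04),('dark',370,218,.095),('white',243,177,.095),('dish',185,217,.01)]: print(n,onz(cs,u,v,z).round(3))
im=cv2.imread('pics/wrist0.png');st=arm.read_state();c=cam('wrist',st)
h=cv2.cvtColor(im,cv2.COLOR_BGR2HSV)
m=cv2.inRange(h,(5,150,100),(22,255,255))
n,l,s,ce=cv2.connectedComponentsWithStats(m);i=1+s[1:,4].argmax();m=(l==i).astype('u1')
hull=cv2.convexHull(np.argwhere(m)[:,::-1].astype(np.int32))
P=np.array([onz(c,*p[0],.018) for p in hull])
from scipy.optimize import least_squares
r=least_squares(lambda q:np.hypot(P[:,0]-q[0],P[:,1]-q[1])-q[2],[*P.mean(0)[:2],.044],loss='soft_l1',f_scale=.001)
print('lid',r.x,np.abs(r.fun).max())
a=cv2.resize(im[60:230,60:230],(600,600),interpolation=cv2.INTER_CUBIC)
b=cv2.resize(im[240:390,170:320],(600,600),interpolation=cv2.INTER_CUBIC)
cv2.imwrite('pics/crop0.png',cv2.resize(np.hstack([a,b]),(800,400)))
E
```

```text
mug [ 0.436 -0.213  0.04 ]
dark [ 0.609 -0.128  0.095]
white [0.569 0.275 0.095]
dish [0.403 0.381 0.01 ]
lid [0.48587841 0.04242697 0.04293638] 0.0005373317829770671
```

View pics/crop0.png

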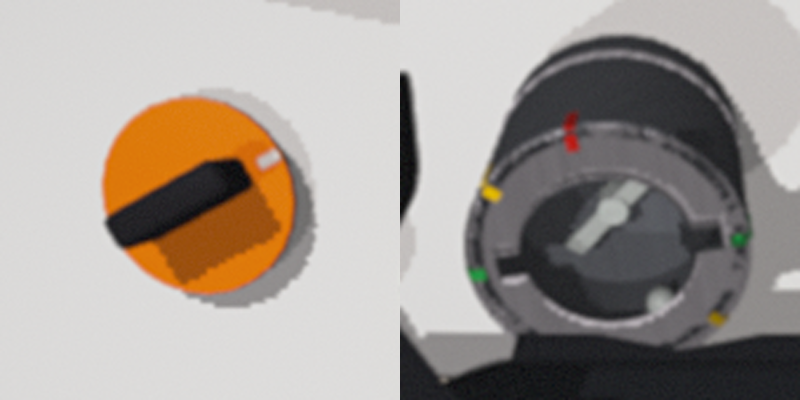

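The crop shows the orange lid with its black bar handle and a white pointer at crop px (268,160). The dark grinder has green marks at (738,240) and (477,274), yellow at (717,318) and (491,190), and red at (571,130). The mug is 0.19 m from the dark grinder, so it is the target.

```bash
python3 - <<'E'
from h import *
im=cv2.imread('pics/wrist0.png');st=arm.read_state();c=cam('wrist',st)
L=np.array([.4859,.0424])
p=onz(c,60+268*.425,60+160*.425,.018);d=p[:2]-L;print('pointer',p,np.degrees(np.arctan2(d[1],d[0])),np.hypot(*d))
g=im[60:230,60:230].max(2);m=(g<60).astype('u1')
n,l,s,ce=cv2.connectedComponentsWithStats(m)
for i in range(1,n):
    if s[i,4]>100:
        pts=np.argwhere(l==i)[:,::-1]+60
        P=np.array([onz(c,*q,.054)[:2] for q in pts]);w,V=np.linalg.eigh(np.cov(P.T));print(s[i],P.mean(0),np.degrees(np.arctan2(V[1,1],V[0,1])))
G=[onz(c,170+(u-400)*.375,240+v*.375,.095) for u,v in [(738,240),(477,274),(717,318),(491,190)]]
for a,b in [(0,1),(2,3)]:
    d=G[a]-G[b];print((G[a]+G[b])/2,np.degrees(np.arctan2(d[1],d[0])),np.hypot(*d[:2]))
E
```

```text
pointer [0.51887177 0.05849841 0.018     ] 26.02386251594596 0.036691908955039786
[  46   68   60   36 1005] [0.49166717 0.04376115] -155.5659624872376
[ 0.59687999 -0.13616046  0.095     ] 9.060060951074727 0.09715455565764694
[ 0.59706814 -0.13547298  0.095     ] -33.979336449559945 0.09799098092182351
```

{"op": "step_arm", "data": {"steps": [[0, -2, 0.6, 0, 0, 0, -1.5], [0, -4, 1.2, -1, 0, 0, -3], [0, -5.54, 1.7, -2, 0, 0, -4.5], [0, -5.54, 1.7, -3, 0, 0, -6], [0, -5.54, 1.7, -3, 0, 0, -7.5], [0, -5.54, 1.7, -3, 0, 0, -9], [0, -5.54, 1.7, -3, 0, 0, -10.5], [0, -5.54, 1.7, -3, 0, 0, -12], [0, -5.54, 1.7, -3, 0, 0, -13], [0, -5.54, 1.7, -3, 0, 0, -13], [0, -5.54, 1.7, -3, 0, 0, -13], [0, -5.54, 1.7, -3, 0, 0, -13]]}}

```text
time_s: 1.35
tool_pos: [0.4864, 0.0425, 0.1562]
orientation: [0.976, 0.217, -0.0, -0.0]
contact_force: [-0.5, 0.2, 0.3]
opening: 1.002
grip_force: 0.0
```

```bash
cat > lid.py <<'E'
from h import *
import sys
im,st=grab('wrist',sys.argv[1]);im=im[:,:,::-1].copy();c=cam('wrist',st)
h=cv2.cvtColor(im,cv2.COLOR_BGR2HSV)
m=cv2.inRange(h,(5,150,60),(22,255,255))
n,l,s,ce=cv2.connectedComponentsWithStats(m);i=1+s[1:,4].argmax();m=(l==i).astype('u1')
hull=cv2.convexHull(np.argwhere(m)[:,::-1].astype(np.int32))
z=float(sys.argv[2])
P=np.array([onz(c,*p[0],z) for p in hull])
from scipy.optimize import least_squares
r=least_squares(lambda q:np.hypot(P[:,0]-q[0],P[:,1]-q[1])-q[2],[*P.mean(0)[:2],.044],loss='soft_l1',f_scale=.001)
print('lid',r.x,np.abs(r.fun).max())
f=np.zeros(m.shape,'u1');cv2.fillPoly(f,[hull],1)
w=((h[:,:,1]<60)&(h[:,:,2]>110)&(f>0)).astype('u1')
n,l,s,ce=cv2.connectedComponentsWithStats(w)
for i in range(1,n):
    if s[i,4]>8:
        p=onz(c,*ce[i],z);d=p[:2]-r.x[:2];print('ptr',ce[i],s[i,4],np.degrees(np.arctan2(d[1],d[0])),np.hypot(*d))
Rm=R.from_quat(st['orientation']).as_matrix()
print(st['tool_pos'],'tool y ang',np.degrees(np.arctan2(Rm[1,1],Rm[0,1])),'tilt',Rm[:,2],st['opening'])
E
python3 lid.py lid1.png .018
```

```text
lid [0.48554722 0.04238883 0.04297084] 0.00038935546561143924
ptr [273.  156.5] 60 26.67235487690177 0.037462551305825785
ptr [275.  245.5] 10 -154.0471958263763 0.04200771834655243
[0.48638143 0.04252039 0.15619159] tool y ang -64.92363244838744 tilt [-2.30596074e-04 -2.39031885e-05 -9.99999973e-01] 1.0022972733283673
```

View pics/lid1.png

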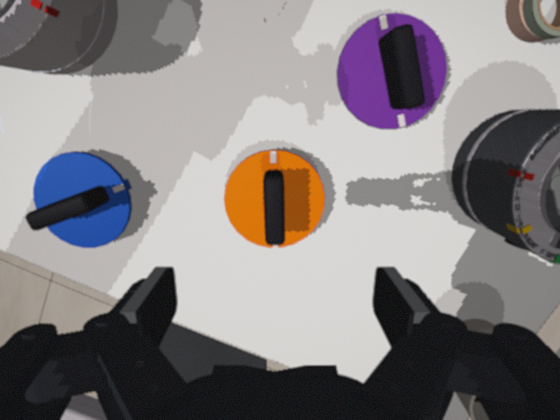

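The orange lid is centred at (275,198), with its pointers at (273,157) and (275,245). The fingers straddle the bar and the way down is clear, so I'm descending and gripping.

{"op": "step_arm", "data": {"steps": [[0, -0.03, 0, -1.5, 0, 0, 0.2], [0, -0.03, 0, -3, 0, 0, 0.2], [0, -0.03, 0, -4, 0, 0, 0.2], [0, -0.03, 0, -4.7, 0, 0, 0.2], [0, -0.03, 0, -5.2, 0, 0, 0.2], [0, -0.03, 0, -5.2, 0, 0, 0.2], [0.5, -0.03, 0, -5.2, 0, 0, 0.2], [1, -0.03, 0, -5.2, 0, 0, 0.2], [1, -0.03, 0, -5.2, 0, 0, 0.2], [1, -0.03, 0, -5.2, 0, 0, 0.2], [1, -0.03, 0, -5.2, 0, 0, 0.2], [1, -0.03, 0, -5.2, 0, 0, 0.2], [1, -0.03, 0, -5.2, 0, 0, 0.2], [1, -0.03, 0, -5.2, 0, 0, 0.2], [1, -0.03, 0, -5.2, 0, 0, 0.2]]}}

```text
time_s: 2.9
tool_pos: [0.4864, 0.0425, 0.027]
orientation: [0.974, 0.225, 0.001, 0.0]
contact_force: [-0.3, 0.4, 5.9]
opening: 0.176
grip_force: 59.4
```

{"op": "step_arm", "data": {"steps": [[1, 0, 0, 1, 0, 0, 0], [1, 0, 0, 2.5, 0, 0, 0], [1, 0, 0, 4, 0, 0, 0], [1, 0, 0, 5.5, 0, 0, 0], [1, 0, -1, 7, 0, 0, -1], [1, 0, -2.5, 7.6, 0, 0, -2], [1, 0, -4, 7.6, 0, 0, -3], [1, 0, -5.5, 7.6, 0, 0, -3.45], [1, 0, -6.5, 7.6, 0, 0, -3.45], [1, 0, -7.1, 7.6, 0, 0, -3.45], [1, 0, -7.1, 7.6, 0, 0, -3.45], [1, 0, -7.1, 7.6, 0, 0, -3.45], [1, 0, -7.1, 7.6, 0, 0, -3.45]]}}

```text
time_s: 4.2
tool_pos: [0.4856, -0.1339, 0.2159]
orientation: [0.997, 0.077, -0.0, -0.0]
contact_force: [0.4, 0.1, -1.1]
opening: 0.177
grip_force: 58.9
```

```bash
python3 lid.py gr1.png .206
```

```text
lid [ 0.4848206  -0.13464431  0.04363876] 0.000690042025359966
ptr [274.5215311  188.95215311] 209 9.307128432133332 0.03775316030230311
[ 0.48564377 -0.13387285  0.21589976] tool y ang -81.17368816517985 tilt [-5.92874275e-04  7.48057595e-04 -9.99999544e-01] 0.17673541022307038
```

View pics/gr1.png

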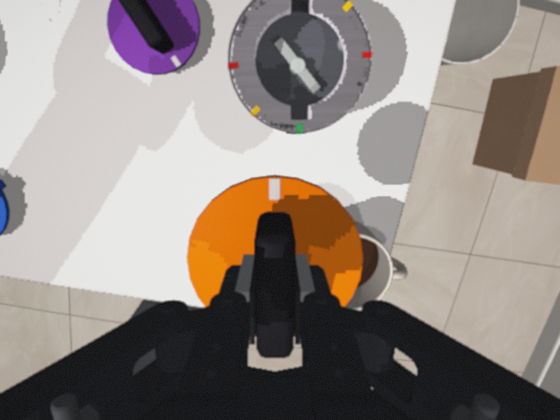

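The lid is held with its pointer at (274,189). The dark grinder shows green at (299,128), yellow at (255,111) and (347,7), and red at (233,65) and (366,55). Next I'll fit these marks.

```bash
cat > marks.py <<'E'
from h import *
from scipy.optimize import least_squares
import sys
def run(fn,st):
    im=cv2.imread(fn);c=cam('wrist',st);h=cv2.cvtColor(im,cv2.COLOR_BGR2HSV)
    obs=[]
    for name,off,rng in [('g',0,[((50,110,70),(85,255,255))]),('y',-.75,[((23,140,90),(33,255,255))]),('r',-1.5,[((0,150,90),(3,255,255)),((172,150,90),(180,255,255))])]:
        m=sum(cv2.inRange(h,*q) for q in rng)
        n,l,s,ce=cv2.connectedComponentsWithStats((m>0).astype('u1'))
        for i in range(1,n):
            if s[i,4]>=20:
                p=onz(c,*ce[i],.095)[:2]
                if np.hypot(*(p-[.6,-.135]))<.08: obs.append((name,off,p,s[i,4],ce[i].round(1)))
    def f(q):
        o=[]
        for _,off,p,_,_ in obs:
            d=p-q[:2];a=np.arctan2(d[1],d[0])-q[2]-off;a=(a+np.pi/2)%np.pi-np.pi/2
            o+=[np.hypot(*d)-q[3],a*.05]
        return np.array(o)
    r=least_squares(f,[.6,-.135,.158,.049]);
    for o in obs: print(o)
    print('grinder',r.x.round(4),'deg',np.degrees(r.x[2]),'res mm',(r.fun*1e3).round(1))
if __name__=='__main__': run(sys.argv[1],arm.read_state())
E
python3 marks.py pics/gr1.png
```

```text
('g', 0, array([ 0.54838323, -0.14333857]), np.int32(45), array([299., 128.]))
('y', -0.75, array([ 0.63763566, -0.16249759]), np.int32(50), array([347.1,   5.6]))
('y', -0.75, array([ 0.55584522, -0.10821684]), np.int32(39), array([254.9, 110.7]))
('r', -1.5, array([ 0.60810401, -0.18296457]), np.int32(45), array([366.4,  54.3]))
('r', -1.5, array([ 0.58557149, -0.08777761]), np.int32(43), array([233.,  65.]))
grinder [ 0.5968 -0.1354  0.1629  0.049 ] deg 9.335275321272743 res mm [ 0.   0.   0.   0.   0.1  0.1 -0.1 -0.  -0.1 -0.1]
```

{"op": "step_arm", "data": {"steps": [[1, 1.2, 0, 0, 0, 0, 0.1], [1, 2.6, 0, 0, 0, 0, 0.1], [1, 3.8, 0, 0, 0, 0, 0.1], [1, 4.48, -0.04, -0.8, 0, 0, 0.1], [1, 4.48, -0.04, -1.8, 0, 0, 0.1], [1, 4.48, -0.04, -2.8, 0, 0, 0.1], [1, 4.48, -0.04, -2.8, 0, 0, 0.1], [1, 4.48, -0.04, -2.8, 0, 0, 0.1], [1, 4.48, -0.04, -2.8, 0, 0, 0.1], [1, 4.48, -0.04, -2.8, 0, 0, 0.1]]}}

```text
time_s: 5.25
tool_pos: [0.5988, -0.1362, 0.1486]
orientation: [0.997, 0.081, 0.002, 0.001]
contact_force: [0.3, -0.2, -0.7]
opening: 0.179
grip_force: 58.9
```

```bash
python3 lid.py gr2.png .136
```

```text
lid [ 0.59744424 -0.1366224   0.04404853] 0.0004524984101807808
ptr [274.46116505 188.81067961] 206 9.05414906994789 0.037750148185966205
[ 0.59883637 -0.13621604  0.14863607] tool y ang -80.73744003655142 tilt [ 0.0034038 -0.0011859 -0.9999935] 0.1791917912948952
```

{"op": "step_arm", "data": {"steps": [[1, -0.04, 0.05, -0.4, 0, 0, 0], [1, -0.04, 0.05, -0.4, 0, 0, 0], [1, -0.04, 0.05, -0.4, 0, 0, 0], [1, -0.04, 0.05, -0.4, 0, 0, 0], [1, -0.04, 0.05, -0.4, 0, 0, 0]]}}

```text
time_s: 5.8
tool_pos: [0.5968, -0.1348, 0.1364]
orientation: [0.997, 0.081, 0.0, 0.0]
contact_force: [0.2, 0.0, -1.1]
opening: 0.178
grip_force: 58.9
```

```bash
python3 lid.py gr3.png .1265
```

```text
lid [ 0.59662529 -0.13502658  0.04335923] 0.0006081379602851239
ptr [274.5        188.90384615] 208 9.073252740937345 0.037076200620515504
[ 0.59683266 -0.13479122  0.13643915] tool y ang -80.75093529145161 tilt [ 2.24355034e-04 -4.61297132e-05 -9.99999974e-01] 0.1775347318312626
```

{"op": "step_arm", "data": {"steps": [[1, 0.02, -0.01, -0.15, 0, 0, 0], [1, 0.02, -0.01, -0.3, 0, 0, 0], [1, 0.02, -0.01, -0.45, 0, 0, 0], [1, 0.02, -0.01, -0.55, 0, 0, 0], [1, 0.02, -0.01, -0.65, 0, 0, 0], [1, 0.02, -0.01, -0.7, 0, 0, 0], [1, 0.02, -0.01, -0.7, 0, 0, 0], [1, 0.02, -0.01, -0.7, 0, 0, 0]]}}

```text
time_s: 6.65
tool_pos: [0.5973, -0.135, 0.1189]
orientation: [0.997, 0.081, 0.0, 0.0]
contact_force: [-0.0, -0.4, -1.3]
opening: 0.174
grip_force: 58.9
```

{"op": "step_arm", "data": {"steps": [[1, 0, 0, -0.1, 0, 0, 0], [1, 0, 0, -0.2, 0, 0, 0], [1, 0, 0, -0.3, 0, 0, 0], [1, 0, 0, -0.36, 0, 0, 0], [1, 0, 0, -0.4, 0, 0, 0], [1, 0, 0, -0.4, 0, 0, 0], [1, 0, 0, -0.4, 0, 0, 0], [1, 0, 0, -0.4, 0, 0, 0]]}}

```text
time_s: 7.45
tool_pos: [0.5974, -0.135, 0.11]
orientation: [0.997, 0.081, 0.0, 0.0]
contact_force: [-3.7, 1.3, 5.1]
opening: 0.177
grip_force: 59.6
```

{"op": "step_arm", "data": {"steps": [[1, 0, 0, -0.04, 0, 0, 0], [1, 0, 0, -0.04, 0, 0, 0], [1, 0, 0, -0.04, 0, 0, -0.5], [1, 0, 0, -0.04, 0, 0, -1], [1, 0, 0, -0.04, 0, 0, -1.5], [1, 0, 0, -0.04, 0, 0, -2], [1, 0, 0, -0.04, 0, 0, -2.5], [1, 0, 0, -0.04, 0, 0, -3], [1, 0, 0, -0.04, 0, 0, -3.5], [1, 0, 0, -0.04, 0, 0, -4], [1, 0, 0, -0.04, 0, 0, -4.5], [1, 0, 0, -0.04, 0, 0, -4.5], [1, 0, 0, -0.04, 0, 0, -4.5]]}}

```text
time_s: 8.75
tool_pos: [0.5987, -0.1356, 0.11]
orientation: [0.993, -0.115, 0.002, 0.001]
contact_force: [0.9, 0.4, 6.8]
opening: 0.173
grip_force: 59.9
```

```bash
python3 lid.py tw1.png .101; python3 -c "
from h import *;s=arm.read_state();print(s['contact_force'],s['wrist_torque'])"
```

```text
lid [ 0.59837645 -0.13597093  0.04339462] 0.0007941678726972948
ptr [274.5        188.90384615] 208 -13.474734972759595 0.03746576760195081
[ 0.59872525 -0.13559347  0.11001825] tool y ang -103.25093569423386 tilt [ 0.00358213 -0.00150622 -0.99999245] 0.1729388039711718
[-0.79759955 -0.00872484  5.60036125] [-0.02225716  0.20237677 -0.02418656]
```

{"op": "step_arm", "data": {"steps": [[1, 0, 0, -0.02, 0, 0, -0.5], [1, 0, 0, -0.02, 0, 0, -1], [1, 0, 0, -0.02, 0, 0, -1.5], [1, 0, 0, -0.02, 0, 0, -2], [1, 0, 0, -0.02, 0, 0, -2.5], [1, 0, 0, -0.02, 0, 0, -3], [1, 0, 0, -0.02, 0, 0, -3.5], [1, 0, 0, -0.02, 0, 0, -4.05], [1, 0, 0, -0.02, 0, 0, -4.05], [1, 0, 0, -0.02, 0, 0, -4.05], [1, 0, 0, -0.02, 0, 0, -4.05], [1, 0, 0, -0.02, 0, 0, -4.05], [1, 0, 0, -0.02, 0, 0, -4.05], [1, 0, 0, -0.02, 0, 0, -4.05], [1, 0, 0, -0.02, 0, 0, -4.05], [1, 0, 0, -0.02, 0, 0, -4.05]]}}

```text
time_s: 10.4
tool_pos: [0.5991, -0.1359, 0.1101]
orientation: [0.958, -0.288, 0.002, 0.0]
contact_force: [0.2, -0.9, 6.9]
opening: 0.177
grip_force: 60.0
```

```bash
python3 lid.py tw2.png .101; python3 -c "
from h import *;s=arm.read_state();print(s['contact_force'],s['wrist_torque'],s['grip_force'],s['time_s'])
grab('side','side2.png');im=cv2.imread('pics/side2.png');w=cv2.imread('pics/tw2.png')
cv2.imwrite('pics/fin.png',np.hstack([w,im])[:,:,:] if 0 else cv2.resize(np.hstack([w,im]),(800,300)))"
```

```text
lid [ 0.59874451 -0.13647636  0.04340194] 0.0009348321871291004
ptr [274.5        188.90384615] 208 -33.59589279136363 0.03736016339222357
ptr [302.08163265 295.48979592] 49 -175.32548487129435 0.022809196099917495
[ 0.59905429 -0.13585205  0.11005384] tool y ang -123.49998762512793 tilt [ 0.00441067 -0.00199163 -0.99998829] 0.17739870345727016
[ 0.53709883 -0.65596195  6.45091204] [-0.0733702   0.31848621  0.00368044] 60.03770649433136 10.45
```

View pics/fin.png

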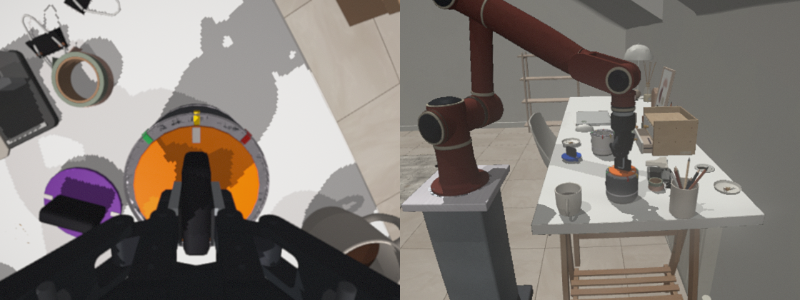

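The lid's white pointer at (196,134) lines up with the yellow mark at (196,117), between green and red. The flange is flush on the collar, and the mug and dish haven't moved. Handing in.

```bash
python3 -c "
from cell import arm;print(arm.hand_in())"
```

```text
the job is handed in; nothing more can be done
None
```

I handed the job in with the orange lid seated on the dark grinder (the one the mug stands in front of), turned to the yellow half-turn marks and still gripped at about 60 N; the mug and dish were not touched, and no verdict was returned.

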